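# Load a pot and index the seeding carousel

### The arm

A 6-joint arm with a two-finger parallel gripper is mounted at the origin on the work surface. World frame = base frame: x ahead of the robot, y to its left, z up, the work surface at z = 0. Lengths are in m, angles in degrees, forces in N, time in s.
With the tool pointing down it reaches from about 0.375 to 0.9 m from the base axis. Payload 3.1 kg.
Tool frame: the origin (TCP) lies at the very end of the fingers, on their centre line; the grasp point (between the pads) lies 19 mm behind it; z points along the fingers, y is the line along which they close (so a half turn about z gives the same grasp; the last joint's range is limited). The gripper opens to 87 mm and grips with 3 to 60 N. Pads are 19 mm wide; open, the fingers measure 117 mm over their backs; the gripper's body (75 mm by 190 mm) begins 51 mm behind the grasp point.
Start: joints at [-86.087, 30.224, 82.088, -0, 67.689, -10.227], TCP at [0.153, -0.606, 0.223] pointing down, gripper open.
Joint ranges: [-176.69, 176.69], [-43.24, 126.21], [12.49, 139.97], [-82, 262], [0, 151.66], [-163.58, 163.58]. Speed limits (degrees/s): [159.86, 159.86, 180, 180, 180, 180].

### API

Orientations are given as a 3x3 rotation matrix whose columns are the frame's x, y, z axes.
In Python, from rig import bot gives the robot as it stands.
- The arm moves only by the tool move_arm, never from a script. Its argument "increments" is a list of rows, each an object with "xyz": the shift along the tool's x, y, z in mm, a list of three; "roll": the turn about the tool's z in rad; "grip": the opening in per cent of the stroke, from 0 (shut) to 100 (fully open). A call has 1 to 5 rows; each row shifts and turns the commanded pose from where the row before left it, along the tool's axes as they then stand; what a row does not reach is not made up. A row lasts 1/12 s, in which the tool goes at most 41.7 mm and 7.16 degrees, less where a joint would pass 70% of its speed; a pose out of reach is approached as far as the arm can. A call is refused whole if a number of a shift passes 41.7 or a number of a turn 0.125, either way. A call with a gripper value outside its range is refused whole. The fingers move at their own pace and stop on an object; the grip force is fixed at half the most. Time passes only in rows, so rows that do not move let the fingers close. It gives the time, the measured TCP pose, the force, the opening and the grip force at its end, in the units of the state.
- bot.read_state(): the state, without advancing time (a new reading comes with each control period).
- bot.capture(name): name is "scene" or "side" or "wrist"; returns (picture, depth): 420x560x3 uint8, red, green, blue; 420x560 float32, m along the optical axis (not along the pixel's ray), 0 where there is no reading.
- bot.camera_model(name): a dict with "intrinsics" (3x3 intrinsics, pixels), "rvec" (rotation vector, rad) and "tvec" (3), from world to camera coordinates, as OpenCV has them; the wrist camera has in their place "tool_from_camera" (4x4, takes a point from camera to tool coordinates, whose origin is the TCP and whose axes are the flange's). Camera axes: x right, y down, z forward; pixel columns grow to the right and rows downward; lengths in m; the calibration is good to about 2 mm. A picture is of the moment at which its call begins: read the wrist's pose just before it. camera_model takes no time and is no camera call.
- bot.hand_in(): hands the job in; it is judged then, once.
Trained networks look in the newest picture that a camera, given by its name, has taken for a name from the list of things; names that differ only in an ending like _2 or _b are one class to them, and where a whole thing is asked for, a point or a joint stands for the part that bears it (a point fixed in the world has none). Each returns a list of dicts, best first, with "conf" (0 to 1); they miss things now and then, are a little off and sometimes report something else, mostly with a low value. They report only what shows in the picture. A call takes as long as a camera call. They do not tell look-alikes from the thing itself.
- bot.spot_in(label, camera): "at" ([x, y, z] in m, in the coordinates of the camera as it stood for that picture, good to about 4 mm: the middle of the surface that is visible of it).
- bot.trace(label, camera): "mask" (420x560 bool, what is visible of it).
The state is a dict: "time_s": time; "joint_positions": joint angles; "qvel": joint speeds; "tau": joint torques, N m; "position": TCP position; "tcp_rot": TCP orientation; "force": force on the tool from outside, world axes, zero at the start; "moment": the same for the moment, N m; "opening": opening from 0.0 (shut) to 1.0 (fully open); "grasp_force": force on a finger pad.
Only numpy, scipy, OpenCV 4.12 (cv2) and the standard library are available. Lean on these libraries where they do the work, as an engineer would, in place of code of your own. Each camera call takes 0.05 s, during which the arm holds its last target. There are 200 camera calls.

### The job

Stand the loose black pot upright in the one empty holder of the seeding carousel and let go of it. Then push the carousel round anticlockwise (seen from above) by one of its red hand posts until the spring plunger drops fully into the next notch of the rim, so that the next pot stands under the seed tube. Push slowly and stop as soon as it drops in, without leaning on the latched carousel, and leave the other pots in their holders and the jar, dibber and brush where they lie.

Things in the scene. Friction and masses are not known exactly. Their poses are not given: they have to be found in the camera images.
- pot_center (a point): centre (half-way up, on the axis) of the loose black plastic tree pot to be loaded, standing on the bench left or right of the carousel: round, 56 mm outer diameter, 110 mm tall, open at the top, about 60 g; z axis is the pot's axis
- hub (a point): the carousel's vertical axis at deck-top height (56 mm above the bench); x axis points to the empty holder. The carousel is a round aluminium deck on a grey bearing base, with six yellow ring holders 60 degrees apart, centred 125 mm from the axis, one empty, five with pots (pot tops 166 mm above the bench). A grey hub, 80 mm wide, 52 mm tall, stands in the middle
- empty_holder (a point): centre of the floor (the deck top) of the one empty holder; turns with the carousel, x axis points outward from the hub. Ring: inner diameter 62 mm, outer 72 mm, 22 mm tall, so a pot has 3 mm of play all round. The hand posts stand either side of it; fingers on a radial line (one towards the hub, one outward) have most room
- red_post (a point): top centre (156 mm above the bench) of the red upright hand post 30 degrees anticlockwise of the empty holder. Six such posts stand on the deck, 60 degrees apart, half-way between the holders, 170 mm from the axis; each 18 mm in diameter, 100 mm tall. Any of them may be pushed. A neighbouring pot is 60 mm from the post's axis
- carousel (a joint): rotation of the carousel since the start, rad, positive anticlockwise seen from above. The bearing drag is about 0.5 N m, so it takes a few newtons at a hand post, and it stays where it is left
- rim: the green index rim round the deck, 390 mm diameter, 42 to 56 mm above the bench, turning with the carousel; origin on the axis at bench height, x axis to the empty holder. It has six notches, in line with the holders, 15 mm wide, 12 mm deep, with square sides. More than 25 N on the rim damages it or the pin
- base: fixed grey base, origin on the carousel's axis at bench height. Its x axis points only roughly at the station (blue block with the spring plunger, mast with clear seed tube), which is clamped by hand anywhere up to 0.15 rad (29 mm at the rim) either side, so the latching angle must be felt. Latched, a notch and a holder are in line with the plunger; at the start the next is 0.18 to 0.85 rad short
- plunger (a joint): 12 mm round-nosed pin of the spring plunger, sliding radially in the blue block, m: 0 fully home in a notch, 0.012 riding on the rim. A spring presses it inward with 4 to 7 N. Once it drops in, the carousel has 1.5 mm of play either way at the rim and then stops dead: the push force climbs steeply
- pot1: pot standing in the holder 60 degrees anticlockwise of the empty one, same size as the loose pot; origin at the centre of its underside
- pot2: pot in the holder 120 degrees anticlockwise of the empty one, as pot1
- pot3: pot in the holder 180 degrees from the empty one, as pot1
- pot4: pot in the holder 240 degrees anticlockwise of the empty one, as pot1
- pot5: pot in the holder 300 degrees anticlockwise of the empty one, as pot1
- jar_center (a point): bystander: closed amber seed jar, 68 mm diameter, 105 mm tall, on the bench on the other side of the carousel from the loose pot; the point is 50 mm up its axis
- dibber: bystander: wooden dibber lying on the bench, 215 mm long, 30 mm thick; origin on the bench under its tip, x axis along it towards the grip
- brush: bystander: hand brush lying on the bench, origin under its middle, x axis along it
There are look-alikes about, which are no part of the job. What is shaped like the part that bears pot_center but blue is not meant.

How it is judged (in metres and radians):
On the way, in this order (a step that is already met when the one before it is completed fails the run):
1. the loose pot stands on the floor of the empty holder, upright and let go, while the plunger still rides on the rim (horizontal distance between pot_center and empty_holder below 0.007 m and z of pot_center in the frame of empty_holder between 0.051 and 0.059 m and angle between pot_center's own z axis and vertical below 0.1 rad and contact force between the fingers and anything else below 0.1 N and value of joint plunger above 0.008 m), for 0.3 s.
2. the plunger has dropped fully into the next notch anticlockwise (value of joint plunger below 0.003 m and value of joint carousel between 0.1 and 0.95 rad), for 0.3 s.
At the end, for the whole second after the job is handed in: the pot stands upright (within 0.1 rad) on the floor of its holder, its centre within 7 mm of the holder's axis; the plunger is in the first notch anticlockwise of the start, within 3 mm of fully home; the carousel is at rest (below 0.05 rad/s) (all of step 2 and horizontal distance between pot_center and empty_holder below 0.007 m and z of pot_center in the frame of empty_holder between 0.051 and 0.059 m and angle between pot_center's own z axis and vertical below 0.1 rad and angular speed of rim below 0.05 rad/s); the robot touches nothing.
It fails at once if more than 25 N on the notched rim, from the plunger or anything else: the carousel rammed into the latch, or leant on once latched (contact force between rim and anything else above 25 N).
It fails at once if the carousel turned back clockwise by more than 0.12 rad (value of joint carousel below -0.12 rad).
It fails at once if one of the other pots tipped by more than 0.35 rad or out of its holder (angle between any of pot1, pot2, pot3, pot4, pot5's own z axis and vertical above 0.35 rad or distance between any of pot1, pot2, pot3, pot4, pot5 and hub above 0.145 m or distance between any of pot1, pot2, pot3, pot4, pot5 and hub below 0.105 m).
It fails at once if the seed jar, dibber or brush moved by more than 30 mm (distance of any of jar_center, dibber, brush from where it was at the start of the episode above 0.03 m).
It also fails if it takes over 69 s, if anything falls off the work surface, if the arm or the gripper's body presses on something with over 40 N, if the wrist force passes 120 N, or if a joint passes its speed limit or range.

## Working session

There is one attempt and no reset: what is moved stays moved. The work goes in short steps, Python scripts to look and compute and a tool call to move; the robot and the scene stay as the last step left them, time stands still between calls to the robot, and variables do not carry over. Pictures are saved under pics/ and viewed, at most 10 in all, crops included, and the job is handed in when it is done.

Besides the shell and the picture viewer there is one more tool, called after "Emit:" in YAML: its name, and indented under it one key for each argument. move_arm: Moves the arm, as the interface text tells. Its arguments: {"type":"object","properties":{"increments":{"type":"array"}},"required":["increments"]}

```bash
ls; mkdir -p pics
cat > h.py <<'E'
import numpy as np, cv2
from rig import bot
def w2c(n):
    m=bot.camera_model(n)
    if n!='wrist':
        R=cv2.Rodrigues(np.array(m['rvec'],float))[0]; t=np.array(m['tvec'],float).ravel()
        return np.array(m['intrinsics']),R,t
    s=bot.read_state(); T=np.array(m['tool_from_camera']); Rw=np.array(s['tcp_rot']);p=np.array(s['position'])
    Rc=Rw@T[:3,:3]; c=Rw@T[:3,3]+p   # cam->world
    return np.array(m['intrinsics']),Rc.T,-Rc.T@c
def toworld(n,P):
    K,R,t=w2c(n); return (np.atleast_2d(P)-t)@R
def cloud(n,d,mask=None):
    K,R,t=w2c(n); v,u=np.nonzero((d>0)&(mask if mask is not None else True)); z=d[v,u]
    P=np.c_[(u-K[0,2])*z/K[0,0],(v-K[1,2])*z/K[1,1],z]
    return (P-t)@R,v,u
def save(n,img): cv2.imwrite(f'pics/{n}.png',img[:,:,::-1])
E
python3 - <<'E'
from h import *
s=bot.read_state(); print(s['time_s'],s['position'],np.round(s['tcp_rot'],3).tolist(),s['opening'])
a,_=bot.capture('scene');b,_=bot.capture('side')
save('a',np.hstack([cv2.resize(a,(400,300)),cv2.resize(b,(400,300))])); save('sc',a)
for n in('scene','side'):
    for l in('pot_center','hub','empty_holder','red_post','jar_center','pot1','plunger','dibber','brush'):
        for r in bot.spot_in(l,n)[:7]: print(n,l,round(r['conf'],2),np.round(toworld(n,r['at'])[0],3))
E
```

```text
pics
0.0 [ 0.15266783 -0.60530534  0.22157972] [[0.97, 0.244, -0.0], [0.244, -0.97, 0.002], [0.0, -0.002, -1.0]] 1.0008610985103294
scene pot_center 0.95 [0.468 0.336 0.072]
scene pot_center 0.82 [0.425 0.44  0.071]
scene pot_center 0.71 [0.309 0.335 0.074]
scene empty_holder 0.86 [0.618 0.1   0.058]
scene red_post 0.83 [0.619 0.097 0.057]
scene jar_center 0.89 [ 0.438 -0.31   0.076]
scene pot1 0.86 [ 0.573 -0.047  0.134]
scene pot1 0.83 [0.494 0.043 0.133]
scene pot1 0.74 [ 0.707 -0.013  0.104]
scene pot1 0.7 [0.618 0.103 0.057]
scene pot1 0.69 [0.652 0.182 0.128]
scene pot1 0.64 [0.735 0.093 0.132]
scene plunger 0.6 [0.89  0.031 0.055]
scene dibber 0.66 [0.721 0.379 0.026]
scene brush 0.52 [0.654 0.185 0.125]
side pot_center 0.92 [0.442 0.344 0.076]
side pot_center 0.91 [0.278 0.339 0.069]
side pot_center 0.72 [0.401 0.443 0.068]
side pot_center 0.55 [ 0.663 -0.352  0.018]
side hub 0.94 [0.57  0.104 0.058]
side hub 0.57 [0.474 0.05  0.137]
side empty_holder 0.69 [0.568 0.103 0.053]
side red_post 0.98 [0.573 0.099 0.057]
side pot1 0.92 [ 0.677 -0.021  0.132]
side pot1 0.91 [0.473 0.051 0.138]
side pot1 0.71 [0.633 0.194 0.141]
side pot1 0.67 [0.442 0.341 0.076]
side pot1 0.55 [ 0.566 -0.046  0.145]
side plunger 0.44 [0.444 0.342 0.075]
side dibber 0.68 [0.697 0.381 0.021]
side dibber 0.24 [0.631 0.192 0.144]
side brush 0.66 [ 0.661 -0.352  0.02 ]
side brush 0.27 [ 0.565 -0.048  0.145]
```

View pics/a.png

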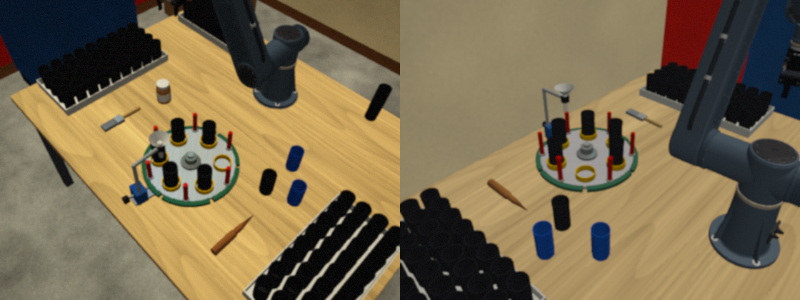

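```bash
cat > m.py <<'E'
from h import *
def circ(P):
    A=np.c_[2*P[:,:2],np.ones(len(P))]; x=np.linalg.lstsq(A,(P[:,:2]**2).sum(1),rcond=None)[0]
    return x[:2],np.sqrt(x[2]+x[:2]@x[:2])
for n in('scene','side'):
    a,d=bot.capture(n); P,v,u=cloud(n,d); hsv=cv2.cvtColor(a,cv2.COLOR_RGB2HSV)[v,u]; H,S,V=hsv.T
    # green rim circle fit (top surface)
    g=(H>40)&(H<85)&(S>80)&(abs(P[:,2]-.056)<.005)&(np.hypot(P[:,0]-.6,P[:,1]-.09)<.25)
    print(n,'rim',g.sum(), circ(P[g]) if g.sum()>20 else '')
    r=((H<8)|(H>172))&(S>120)&(P[:,2]>.148)&(P[:,2]<.162)
    im=np.zeros(d.shape,np.uint8); im[v[r],u[r]]=255
    k,L=cv2.connectedComponents(im); 
    for i in range(1,k):
        q=(L[v,u]==i)&r
        if q.sum()>4: print('post',q.sum(),P[q].mean(0).round(3))
    for r in bot.trace('pot_center',n)[:4]:
        Q,vv,uu=cloud(n,d,r['mask']); t=Q[:,2]>.1; q=Q[t]
        print('pot',round(r['conf'],2),Q.mean(0).round(3),a[vv,uu].mean(0).round(), 'z99',np.percentile(Q[:,2],99).round(3), circ(Q[abs(Q[:,2]-.11)<.006]) if t.sum()>20 else '')
        save_m=r['mask']
    y=(H>18)&(H<35)&(S>120)&(P[:,2]>.06)&(P[:,2]<.09)
    q=P[y]; print('yellow',y.sum(), np.histogram2d(q[:,0],q[:,1],bins=[6,6])[0].astype(int).tolist() if y.sum() else '')
    b=(H>100)&(H<130)&(S>120)&(P[:,0]>.6); print('blue',P[b].mean(0),b.sum())
E
python3 m.py
```

```text
scene rim 1182 (array([0.61099781, 0.0633655 ]), np.float64(0.18638073932593638))
post 18 [ 0.485 -0.049  0.154]
post 21 [ 0.647 -0.101  0.156]
post 22 [0.451 0.116 0.154]
post 30 [0.773 0.012 0.155]
post 33 [0.577 0.23  0.154]
post 35 [0.738 0.178 0.155]
pot 0.85 [0.295 0.333 0.065] [30. 41. 71.] z99 0.111 (array([0.29250684, 0.3318664 ]), np.float64(0.0271733102805351))
pot 0.8 [0.419 0.439 0.066] [25. 37. 70.] z99 0.112 (array([0.41572326, 0.43728576]), np.float64(0.02719067122060025))
pot 0.77 [0.461 0.334 0.067] [24. 20. 14.] z99 0.112 (array([0.45740008, 0.33222893]), np.float64(0.026975409101822955))
yellow 1427 [[16, 1, 0, 3, 14, 0], [0, 0, 0, 0, 0, 0], [22, 0, 0, 0, 0, 17], [25, 3, 1, 293, 20, 53], [32, 0, 255, 361, 0, 62], [18, 0, 45, 177, 0, 9]]
blue [ 0.66850135 -1.22074567 -0.18479486] 4182
side rim 951 (array([0.60333397, 0.06603171]), np.float64(0.18531550380893436))
post 31 [ 1.173 -2.024  0.154]
post 18 [0.765 0.014 0.153]
post 14 [ 0.639 -0.099  0.153]
post 10 [0.708 0.073 0.157]
post 19 [0.729 0.18  0.153]
post 19 [ 0.478 -0.046  0.153]
post 44 [0.569 0.231 0.153]
post 36 [0.443 0.117 0.154]
pot 0.82 [0.449 0.336 0.066] [33. 29. 24.] z99 0.11 (array([0.45355042, 0.33220528]), np.float64(0.026873376621812113))
pot 0.64 [0.477 0.043 0.131] [25. 23. 20.] z99 0.166 (array([0.50741183, 0.01180801]), np.float64(0.058188805144490874))
pot 0.61 [0.406 0.441 0.067] [22. 46. 90.] z99 0.11 (array([0.41102152, 0.43730912]), np.float64(0.026834090193288022))
pot 0.6 [0.285 0.336 0.067] [24. 47. 89.] z99 0.11 (array([0.28871089, 0.33182834]), np.float64(0.027034497624455617))
yellow 965 [[0, 0, 1, 0, 0, 0], [0, 0, 0, 0, 0, 0], [0, 0, 0, 0, 0, 0], [0, 0, 134, 109, 5, 2], [0, 0, 43, 356, 0, 3], [1, 0, 199, 111, 0, 1]]
blue [ 0.65339137 -1.19331179  0.0380761 ] 1182
```

The pictures show the empty ring at about (222,162) in the scene half and (585,172) in the side half. It lies between the posts at 102° and 162°, so at about 132° from the hub (0.608, 0.065). The black loose pot is at (0.456, 0.332), with two blue look-alikes beside it. I'll move over the pot with the tool's y axis on the radial line.

Emit:
move_arm:
  increments:
    - {"xyz": [0, 0, -10], "roll": -0.122, "grip": 100}
    - {"xyz": [0, 0, -10], "roll": -0.122, "grip": 100}
    - {"xyz": [0, 0, -10], "roll": -0.122, "grip": 100}
    - {"xyz": [0, 0, -10], "roll": -0.122, "grip": 100}
    - {"xyz": [40, 1.6, 0], "roll": 0, "grip": 100}

```text
time_s: 1.62
position: [0.1794, -0.5867, 0.2649]
tcp_rot: [[0.743, 0.67, -0.002], [0.67, -0.743, -0.01], [-0.009, 0.006, -1.0]]
force: [0.9, -1.0, 0.3]
opening: 1.0
grasp_force: 0.0
```

Emit:
move_arm:
  increments:
    - {"xyz": [40, 1.6, 0], "roll": 0, "grip": 100}
    - {"xyz": [40, 1.6, 0], "roll": 0, "grip": 100}
    - {"xyz": [40, 1.6, 0], "roll": 0, "grip": 100}
    - {"xyz": [40, 1.6, 0], "roll": 0, "grip": 100}
    - {"xyz": [40, 1.6, 0], "roll": 0, "grip": 100}

```text
time_s: 2.03
position: [0.3384, -0.4509, 0.2627]
tcp_rot: [[0.742, 0.67, 0.0], [0.67, -0.742, -0.0], [-0.0, 0.0, -1.0]]
force: [0.9, -1.7, -0.5]
opening: 1.007
grasp_force: 0.0
```

Emit:
move_arm:
  increments:
    - {"xyz": [40, 1.6, 0], "roll": 0, "grip": 100}
    - {"xyz": [40, 1.6, 0], "roll": 0, "grip": 100}
    - {"xyz": [34, -23, 0], "roll": 0, "grip": 100}
    - {"xyz": [34, -23, 0], "roll": 0, "grip": 100}
    - {"xyz": [34, -23, 0], "roll": 0, "grip": 100}

```text
time_s: 2.45
position: [0.4287, -0.2796, 0.2625]
tcp_rot: [[0.742, 0.67, 0.0], [0.67, -0.742, 0.0], [0.0, 0.0, -1.0]]
force: [1.6, -0.3, 0.3]
opening: 1.0
grasp_force: 0.0
```

Emit:
move_arm:
  increments:
    - {"xyz": [34, -23, 0], "roll": 0, "grip": 100}
    - {"xyz": [34, -23, 0], "roll": 0, "grip": 100}
    - {"xyz": [34, -23, 0], "roll": 0, "grip": 100}
    - {"xyz": [34, -23, 0], "roll": 0, "grip": 100}
    - {"xyz": [34, -23, 0], "roll": 0, "grip": 100}

```text
time_s: 2.87
position: [0.4773, -0.0802, 0.2629]
tcp_rot: [[0.742, 0.67, 0.001], [0.67, -0.742, -0.0], [0.0, 0.001, -1.0]]
force: [1.0, -0.2, -1.2]
opening: 1.004
grasp_force: 0.0
```

Emit:
move_arm:
  increments:
    - {"xyz": [34, -23, 0], "roll": 0, "grip": 100}
    - {"xyz": [34, -23, 0], "roll": 0, "grip": 100}
    - {"xyz": [21, -31, 0], "roll": 0, "grip": 100}
    - {"xyz": [21, -31, 0], "roll": 0, "grip": 100}
    - {"xyz": [21, -31, 0], "roll": 0, "grip": 100}

```text
time_s: 3.28
position: [0.4809, 0.1108, 0.2627]
tcp_rot: [[0.742, 0.671, 0.0], [0.671, -0.742, -0.0], [0.0, 0.0, -1.0]]
force: [0.5, -0.0, 0.1]
opening: 1.002
grasp_force: 0.0
```

Emit:
move_arm:
  increments:
    - {"xyz": [21, -31, 0], "roll": 0, "grip": 100}
    - {"xyz": [21, -31, 0], "roll": 0, "grip": 100}
    - {"xyz": [21, -31, 0], "roll": 0, "grip": 100}
    - {"xyz": [0, 0, 0], "roll": 0, "grip": 100}
    - {"xyz": [0, 0, 0], "roll": 0, "grip": 100}

```text
time_s: 3.7
position: [0.4649, 0.2219, 0.2626]
tcp_rot: [[0.739, 0.674, 0.0], [0.674, -0.739, -0.0], [0.0, 0.0, -1.0]]
force: [0.4, -0.5, 0.0]
opening: 1.001
grasp_force: 0.0
```

```bash
python3 - <<'E'
from h import *
from m import circ
E
sed -i 's/^for n in(.scene.,.side.):/def main():\n  pass\nfor n in():/' m.py
cat > w.py <<'E'
from h import *
from m import circ
import sys
s=bot.read_state(); print(s['time_s'],s['position'].__repr__())
a,d=bot.capture('wrist'); save(sys.argv[1],a); P,v,u=cloud('wrist',d); H,S,V=cv2.cvtColor(a,cv2.COLOR_RGB2HSV)[v,u].T
np.savez('w.npz',a=a,d=d,P=P,v=v,u=u)
y=(H>18)&(H<35)&(S>120)&(P[:,2]>.072)&(P[:,2]<.084); im=np.zeros(d.shape,np.uint8); im[v[y],u[y]]=255
k,L=cv2.connectedComponents(cv2.dilate(im,np.ones((3,3))))
for i in range(1,k):
    q=(L[v,u]==i)&y
    if q.sum()>40: c,r=circ(P[q]); print('ring',q.sum(),c.round(4),r.round(4),P[q].mean(0).round(4))
r=((H<8)|(H>172))&(S>120)&(P[:,2]>.150)&(P[:,2]<.162); im[:]=0; im[v[r],u[r]]=255
k,L=cv2.connectedComponents(im)
for i in range(1,k):
    q=(L[v,u]==i)&r
    if q.sum()>15: print('post',q.sum(),P[q].mean(0).round(4))
for lo,hi in((.105,.116),(.161,.171)):
    t=(P[:,2]>lo)&(P[:,2]<hi)&(V<90); im[:]=0; im[v[t],u[t]]=255
    k,L=cv2.connectedComponents(cv2.dilate(im,np.ones((3,3))))
    for i in range(1,k):
        q=(L[v,u]==i)&t
        if q.sum()>60: c,r=circ(P[q]); print('top',lo,q.sum(),c.round(4),r.round(4),P[q].mean(0).round(4),a[v[q],u[q]].mean(0).round())
E
python3 w.py w1
```

```text
scene rim 1207 (array([0.61106957, 0.06344614]), np.float64(0.18628807520275378))
post 19 [ 0.486 -0.048  0.154]
post 21 [ 0.647 -0.101  0.155]
post 22 [0.451 0.117 0.154]
post 31 [0.773 0.012 0.155]
post 34 [0.577 0.23  0.155]
post 34 [0.738 0.177 0.155]
pot 0.83 [0.298 0.334 0.068] [22. 37. 73.] z99 0.111 (array([0.29267994, 0.3320449 ]), np.float64(0.02671122483878902))
pot 0.7 [0.462 0.335 0.064] [26. 22. 15.] z99 0.111 (array([0.4581523, 0.3325577]), np.float64(0.02657060590561018))
pot 0.7 [0.418 0.438 0.065] [28. 41. 74.] z99 0.111 (array([0.41523866, 0.43757062]), np.float64(0.0268165998286763))
yellow 1440 [[17, 18, 0, 1, 10, 0], [0, 0, 0, 3, 0, 0], [17, 0, 0, 0, 0, 16], [26, 1, 1, 245, 18, 66], [21, 0, 232, 380, 0, 74], [16, 0, 77, 186, 0, 15]]
blue [ 0.66738485 -1.24558853 -0.18927304] 4133
side rim 957 (array([0.60329149, 0.06596071]), np.float64(0.18536326069789583))
post 18 [0.765 0.013 0.153]
post 12 [ 0.638 -0.098  0.154]
post 20 [0.729 0.18  0.153]
post 16 [ 0.478 -0.046  0.154]
post 42 [0.569 0.231 0.153]
post 38 [0.443 0.117 0.154]
pot 0.7 [0.406 0.441 0.067] [22. 
[... 513 characters left out ...]
3.9 array([0.46589278, 0.21891282, 0.26254736])
ring 825 [0.6447 0.1813] 0.0332 [0.6318 0.1907 0.0772]
ring 661 [0.7279 0.0887] 0.0333 [0.7077 0.1055 0.0766]
ring 898 [0.5236 0.1557] 0.0335 [0.524  0.1564 0.0776]
ring 113 [0.5053 0.054 ] 0.0101 [0.5106 0.0592 0.0766]
post 451 [0.5712 0.2286 0.1558]
post 321 [0.446  0.1159 0.1558]
top 0.105 485 [0.6463 0.1805] 0.025 [0.6643 0.17   0.1108] [33. 34. 32.]
top 0.105 325 [0.6459 0.1807] 0.0264 [0.6281 0.1929 0.1106] [48. 47. 42.]
top 0.105 79 [0.4108 0.4373] 0.0236 [0.3904 0.4458 0.1066] [19. 38. 79.]
top 0.105 343 [0.4559 0.331 ] 0.0266 [0.4558 0.3217 0.1089] [70. 61. 46.]
top 0.161 1377 [0.6454 0.181 ] 0.0268 [0.6478 0.1802 0.1647] [44. 43. 41.]
```

View pics/w1.png

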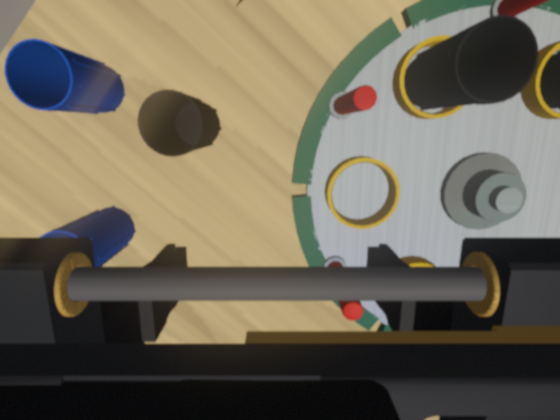

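The wrist view shows the dark loose pot at (180,122), the empty ring at (362,192), and posts at (364,97) and (350,310). That puts the pot at (0.456, 0.331) and the holder at (0.5236, 0.1557).

Emit:
move_arm:
  increments:
    - {"xyz": [22.7, -29.9, 0], "roll": 0, "grip": 100}
    - {"xyz": [22.7, -29.9, 0], "roll": 0, "grip": 100}
    - {"xyz": [22.7, -29.9, 0], "roll": 0, "grip": 100}
    - {"xyz": [0, 0, 30], "roll": 0, "grip": 100}
    - {"xyz": [0, 0, 30], "roll": 0, "grip": 100}

```text
time_s: 4.37
position: [0.4581, 0.334, 0.2038]
tcp_rot: [[0.741, 0.671, 0.006], [0.671, -0.741, 0.003], [0.007, 0.002, -1.0]]
force: [-0.4, 1.1, -0.9]
opening: 1.0
grasp_force: 0.0
```

Emit:
move_arm:
  increments:
    - {"xyz": [0, 0, 30], "roll": 0, "grip": 100}
    - {"xyz": [0, 0, 10], "roll": 0, "grip": 100}
    - {"xyz": [0, 0, 0], "roll": 0, "grip": 100}
    - {"xyz": [0, 0, 0], "roll": 0, "grip": 100}
    - {"xyz": [0, 0, 0], "roll": 0, "grip": 100}

```text
time_s: 4.78
position: [0.4577, 0.3323, 0.1642]
tcp_rot: [[0.743, 0.67, 0.003], [0.67, -0.743, 0.001], [0.003, 0.001, -1.0]]
force: [-0.2, 0.3, 0.9]
opening: 1.0
grasp_force: 0.0
```

```bash
python3 w.py w2; python3 -c "
from h import *;print(np.round(bot.read_state()['tcp_rot'],3).tolist())"
```

```text
4.7833 array([0.45768816, 0.332332  , 0.16422258])
post 32 [0.5654 0.2341 0.151 ]
top 0.105 176 [0.4118 0.4369] 0.0249 [0.389  0.4377 0.1069] [62. 62. 82.]
top 0.105 684 [0.4558 0.3323] 0.0265 [0.4607 0.3367 0.1093] [66. 58. 47.]
top 0.105 301 [0.5717 0.2293] 0.008 [0.5688 0.2353 0.1106] [77. 32. 30.]
top 0.161 98 [0.429  0.3714] 0.0055 [0.4328 0.3712 0.1689] [66. 57. 41.]
top 0.161 98 [0.494  0.2994] 0.0055 [0.4941 0.3032 0.1689] [61. 53. 38.]
[[0.743, 0.67, 0.004], [0.67, -0.743, 0.002], [0.004, 0.001, -1.0]]
```

View pics/w2.png

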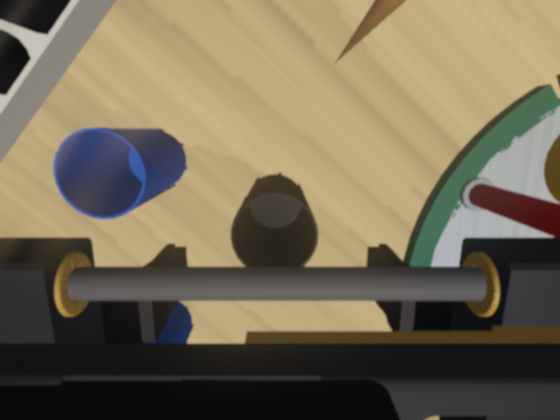

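The pot is at (275,230), centred between the fingertips at about x 165 and x 385. I'll descend and grip.

Emit:
move_arm:
  increments:
    - {"xyz": [-1.7, -0.9, 25], "roll": 0, "grip": 100}
    - {"xyz": [0, 0, 25], "roll": 0, "grip": 100}
    - {"xyz": [0, 0, 25], "roll": 0, "grip": 100}
    - {"xyz": [0, 0, 20], "roll": 0, "grip": 100}
    - {"xyz": [0, 0, 7], "roll": 0, "grip": 100}

```text
time_s: 5.25
position: [0.4538, 0.3315, 0.0596]
tcp_rot: [[0.742, 0.67, -0.001], [0.67, -0.742, -0.001], [-0.001, -0.0, -1.0]]
force: [-0.5, -0.2, -0.7]
opening: 0.998
grasp_force: 0.0
```

Emit:
move_arm:
  increments:
    - {"xyz": [0, 0, 0], "roll": 0, "grip": 100}
    - {"xyz": [0, 0, 0], "roll": 0, "grip": 100}
    - {"xyz": [0, 0, 0], "roll": 0, "grip": 60}
    - {"xyz": [0, 0, 0], "roll": 0, "grip": 40}
    - {"xyz": [0, 0, 0], "roll": 0, "grip": 40}

```text
time_s: 5.67
position: [0.4549, 0.3323, 0.0619]
tcp_rot: [[0.742, 0.67, 0.002], [0.67, -0.742, 0.001], [0.003, 0.001, -1.0]]
force: [0.1, 0.0, 0.1]
opening: 0.856
grasp_force: 0.0
```

Emit:
move_arm:
  increments:
    - {"xyz": [0, 0, 0], "roll": 0, "grip": 40}
    - {"xyz": [0, 0, 0], "roll": 0, "grip": 40}
    - {"xyz": [0, 0, 0], "roll": 0, "grip": 40}
    - {"xyz": [0, 0, 0], "roll": 0, "grip": 40}
    - {"xyz": [0, 0, 0], "roll": 0, "grip": 40}

```text
time_s: 6.08
position: [0.4543, 0.3319, 0.0608]
tcp_rot: [[0.742, 0.67, 0.0], [0.67, -0.742, 0.0], [0.0, 0.0, -1.0]]
force: [-0.6, 0.2, 2.9]
opening: 0.638
grasp_force: 30.0
```

Emit:
move_arm:
  increments:
    - {"xyz": [0, 0, -15], "roll": 0, "grip": 40}
    - {"xyz": [0, 0, -30], "roll": 0, "grip": 40}
    - {"xyz": [0, 0, -35], "roll": 0, "grip": 40}
    - {"xyz": [0, 0, -35], "roll": 0, "grip": 40}
    - {"xyz": [0, 0, -35], "roll": 0, "grip": 40}

```text
time_s: 6.5
position: [0.4534, 0.3315, 0.2114]
tcp_rot: [[0.742, 0.67, -0.002], [0.67, -0.742, -0.001], [-0.002, -0.001, -1.0]]
force: [0.6, 0.3, -1.6]
opening: 0.638
grasp_force: 30.0
```

Emit:
move_arm:
  increments:
    - {"xyz": [0, 0, -20], "roll": 0, "grip": 40}
    - {"xyz": [0, 0, -10], "roll": 0, "grip": 40}
    - {"xyz": [-8, 20, 0], "roll": 0, "grip": 40}
    - {"xyz": [-11, 30, 0], "roll": 0, "grip": 40}
    - {"xyz": [-11, 30, 0], "roll": 0, "grip": 40}

```text
time_s: 6.92
position: [0.4845, 0.2519, 0.2396]
tcp_rot: [[0.74, 0.672, -0.002], [0.672, -0.74, -0.001], [-0.002, -0.001, -1.0]]
force: [0.6, 1.0, -0.8]
opening: 0.639
grasp_force: 30.0
```

Emit:
move_arm:
  increments:
    - {"xyz": [-11, 30, 0], "roll": 0, "grip": 40}
    - {"xyz": [-11, 30, 0], "roll": 0, "grip": 40}
    - {"xyz": [-9, 25, 0], "roll": 0, "grip": 40}
    - {"xyz": [-5, 12, 0], "roll": 0, "grip": 40}
    - {"xyz": [0, 0, 0], "roll": 0, "grip": 40}

```text
time_s: 7.33
position: [0.5242, 0.1539, 0.2394]
tcp_rot: [[0.745, 0.668, -0.002], [0.668, -0.745, -0.001], [-0.002, -0.001, -1.0]]
force: [-0.3, 0.7, -1.0]
opening: 0.63
grasp_force: 30.0
```

Emit:
move_arm:
  increments:
    - {"xyz": [0, 0, 0], "roll": 0, "grip": 40}
    - {"xyz": [0, 0, 0], "roll": 0, "grip": 40}
    - {"xyz": [0, 0, 0], "roll": 0, "grip": 40}

```text
time_s: 7.58
position: [0.5229, 0.1576, 0.2402]
tcp_rot: [[0.741, 0.672, -0.001], [0.672, -0.741, 0.0], [-0.001, -0.001, -1.0]]
force: [-0.4, -0.1, -1.1]
opening: 0.636
grasp_force: 30.0
```

```bash
python3 w.py w3
python3 - <<'E'
from h import *
s=bot.read_state(); R=np.array(s['tcp_rot']); p=np.array(s['position']); print(R.round(3).tolist(),s['grasp_force'],s['force'])
from m import circ
w=np.load('w.npz'); L=(w['P']-p)@R; V=w['a'][w['v'],w['u']].max(1)
# pot in tool frame: near axis
t=(np.hypot(L[:,0],L[:,1])<.045)&(V<90)
q=L[t]; print(t.sum(), np.percentile(q[:,2],[0,1,5,50,95,99]).round(4))
top=q[(q[:,2]<-.045)&(q[:,2]>-.055)]; print(len(top)); print(circ(top))
E
```

```text
7.5833 array([0.52288079, 0.15762596, 0.2402494 ])
ring 973 [0.7282 0.0887] 0.0332 [0.717  0.0992 0.0775]
ring 632 [0.6449 0.1809] 0.0331 [0.6293 0.1873 0.0779]
ring 507 [0.5247 0.1556] 0.033 [0.5374 0.1679 0.078 ]
ring 855 [ 0.6896 -0.0289] 0.0329 [ 0.6778 -0.014   0.077 ]
post 554 [0.5722 0.2278 0.156 ]
top 0.105 442 [0.6462 0.1808] 0.0252 [0.6638 0.177  0.1106] [49. 50. 47.]
top 0.105 545 [0.7296 0.0879] 0.0264 [0.7124 0.1004 0.1106] [52. 51. 47.]
top 0.105 446 [0.73   0.0876] 0.0249 [0.7486 0.0751 0.1102] [37. 35. 31.]
top 0.105 117 [0.6453 0.181 ] 0.0257 [0.6231 0.1873 0.1106] [77. 77. 73.]
top 0.105 473 [ 0.6906 -0.0306] 0.0262 [ 0.6761 -0.0126  0.1104] [28. 27. 26.]
top 0.161 1125 [0.6456 0.1809] 0.0266 [0.6484 0.1805 0.165 ] [66. 66. 64.]
top 0.161 728 [0.7291 0.0883] 0.027 [0.7111 0.1025 0.1646] [46. 43. 39.]
[[0.741, 0.672, -0.001], [0.672, -0.741, 0.0], [-0.0, -0.001, -1.0]] 29.980185474269092 [-0.1063658   0.50414034 -0.50624137]
57215 [-0.1206 -0.1201 -0.1189 -0.1066  0.0056  0.0556]
2723
(array([-0.00171256,  0.00030554]), np.float64(0.029635511311353443))
```

View pics/w3.png

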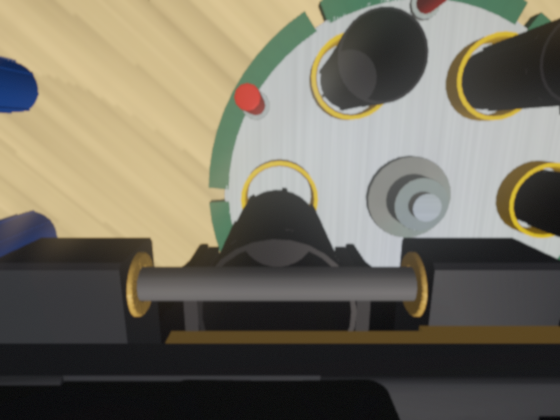

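The pot is held upright; its foot is at (280,195), just short of the empty ring at (280,185). Next I'll measure where the pot sits in the hand.

Run:
```python
from h import *
from m import circ
s=bot.read_state(); R=np.array(s['tcp_rot']); p=np.array(s['position'])
w=np.load('w.npz'); L=(w['P']-p)@R
for z in np.arange(-.03,.06,.01):
    t=(np.hypot(L[:,0],L[:,1])<.034)&(abs(L[:,1])<.022)&(abs(L[:,2]-z)<.005); q=L[t]
    if len(q)>30:
        c,r=circ(q); f=cv2.fitEllipse if 0 else None
        from scipy.optimize import least_squares as ls
        o=ls(lambda c:np.hypot(q[:,0]-c[0],q[:,1]-c[1])-c[2],[0,0,.027],loss='soft_l1',f_scale=.001).x
        print(round(z,3),len(q),o.round(4), q[:,0].max().round(4))
t=(np.hypot(L[:,0],L[:,1])<.04)&(L[:,2]>.02); print(np.percentile(L[t,2],[90,97,99,99.8]).round(4))
```

```text
-0.03 822 [0.0013 0.0003 0.0262] 0.0286
-0.02 1536 [0.0012 0.0004 0.0261] 0.0286
-0.01 1505 [0.0012 0.0004 0.026 ] 0.0285
0.0 1001 [0.0012 0.0004 0.0259] 0.0284
0.01 432 [0.0012 0.0004 0.0259] 0.0286
0.02 271 [0.0004 0.0003 0.0266] 0.0285
0.03 280 [0.0016 0.0005 0.0254] 0.0284
0.04 343 [0.0016 0.0005 0.0253] 0.0283
0.05 547 [0.002  0.0004 0.0249] 0.0285
[0.1846 0.1852 0.1856 0.186 ]
```

Emit:
move_arm:
  increments:
    - {"xyz": [-1, 1.5, 20], "roll": 0, "grip": 40}
    - {"xyz": [0, 0, 25], "roll": 0, "grip": 40}
    - {"xyz": [0, 0, 25], "roll": 0, "grip": 40}
    - {"xyz": [0, 0, 15], "roll": 0, "grip": 40}
    - {"xyz": [0, 0, 4], "roll": 0, "grip": 40}

```text
time_s: 8.05
position: [0.5216, 0.1554, 0.149]
tcp_rot: [[0.741, 0.672, -0.006], [0.672, -0.741, -0.0], [-0.005, -0.004, -1.0]]
force: [-0.1, -0.5, -1.3]
opening: 0.637
grasp_force: 30.0
```

Emit:
move_arm:
  increments:
    - {"xyz": [0, 0, 0], "roll": 0, "grip": 40}
    - {"xyz": [0, 0, 0], "roll": 0, "grip": 40}
    - {"xyz": [0, 0, 0], "roll": 0, "grip": 40}

```text
time_s: 8.3
position: [0.5251, 0.155, 0.1528]
tcp_rot: [[0.742, 0.671, 0.003], [0.671, -0.742, 0.0], [0.002, 0.002, -1.0]]
force: [-0.3, 0.0, -1.0]
opening: 0.639
grasp_force: 30.0
```

```bash
python3 w.py w4
python3 - <<'E'
from h import *
s=bot.read_state(); R=np.array(s['tcp_rot']); p=np.array(s['position']); print(R.round(3).tolist(),s['force'])
a,_=bot.capture('side'); save('s2',cv2.resize(a[150:330,150:350],(700,630))[:600])
E
```

```text
8.3 array([0.52507608, 0.15497376, 0.1528421 ])
ring 1402 [0.6446 0.1808] 0.033 [0.6299 0.1865 0.0777]
ring 1498 [0.7276 0.0889] 0.0331 [0.7081 0.1052 0.0768]
ring 1021 [0.5246 0.1556] 0.033 [0.5371 0.1705 0.0778]
post 1384 [0.5722 0.2274 0.1559]
top 0.105 827 [0.6463 0.1805] 0.0249 [0.6641 0.1679 0.1106] [30. 29. 29.]
top 0.105 357 [0.6463 0.1805] 0.0269 [0.623  0.1868 0.1108] [70. 68. 62.]
top 0.105 198 [0.5262 0.155 ] 0.0261 [0.5454 0.1683 0.1105] [68. 67. 63.]
top 0.105 96 [0.516  0.1566] 0.0147 [0.5019 0.1588 0.11  ] [40. 38. 35.]
top 0.105 95 [0.5266 0.1439] 0.0139 [0.5274 0.1305 0.1099] [39. 39. 38.]
top 0.161 2000 [0.6454 0.1809] 0.0268 [0.6364 0.1717 0.165 ] [58. 55. 53.]
top 0.161 489 [0.5258 0.1552] 0.0265 [0.5435 0.1704 0.1661] [55. 53. 49.]
top 0.161 192 [0.5101 0.184 ] 0.003 [0.5111 0.1845 0.166 ] [54. 50. 41.]
top 0.161 182 [0.553  0.1369] 0.0028 [0.5534 0.1376 0.1662] [51. 51. 52.]
top 0.161 1208 [0.5256 0.1548] 0.0254 [0.5096 0.1405 0.1664] [27. 25. 26.]
[[0.742, 0.671, 0.003], [0.671, -0.742, 0.0], [0.002, 0.002, -1.0]] [ 0.09467529 -0.84800442 -0.522897  ]
```

View pics/w4.png

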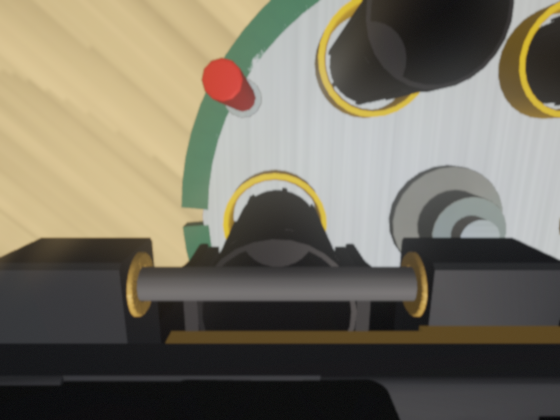

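The pot foot at (280,190) now sits just above the ring at (275,200), centred to within a millimetre. I'll lower it slowly.

Emit:
move_arm:
  increments:
    - {"xyz": [-0.5, -0.3, 4], "roll": 0, "grip": 40}
    - {"xyz": [0, 0, 5], "roll": 0, "grip": 40}
    - {"xyz": [0, 0, 5], "roll": 0, "grip": 40}
    - {"xyz": [0, 0, 5], "roll": 0, "grip": 40}
    - {"xyz": [0, 0, 4], "roll": 0, "grip": 40}

```text
time_s: 8.82
position: [0.5231, 0.1543, 0.1277]
tcp_rot: [[0.742, 0.67, -0.001], [0.67, -0.742, -0.0], [-0.001, -0.001, -1.0]]
force: [-0.5, -0.0, -0.7]
opening: 0.639
grasp_force: 30.0
```

Emit:
move_arm:
  increments:
    - {"xyz": [0, 0, 3], "roll": 0, "grip": 40}
    - {"xyz": [0, 0, 2], "roll": 0, "grip": 40}
    - {"xyz": [0, 0, 2], "roll": 0, "grip": 40}
    - {"xyz": [0, 0, 1], "roll": 0, "grip": 40}
    - {"xyz": [0, 0, 0], "roll": 0, "grip": 40}

```text
time_s: 9.23
position: [0.5234, 0.1543, 0.1203]
tcp_rot: [[0.742, 0.67, -0.0], [0.67, -0.742, -0.0], [-0.0, -0.0, -1.0]]
force: [0.8, 1.0, -0.4]
opening: 0.638
grasp_force: 30.0
```

Emit:
move_arm:
  increments:
    - {"xyz": [0, 0, 1], "roll": 0, "grip": 40}
    - {"xyz": [0, 0, 1], "roll": 0, "grip": 40}
    - {"xyz": [0, 0, 0.5], "roll": 0, "grip": 40}
    - {"xyz": [0, 0, 0], "roll": 0, "grip": 40}

```text
time_s: 9.57
position: [0.5235, 0.1544, 0.118]
tcp_rot: [[0.742, 0.67, -0.0], [0.67, -0.742, -0.0], [-0.0, -0.0, -1.0]]
force: [0.1, -0.1, -0.8]
opening: 0.639
grasp_force: 30.0
```

Emit:
move_arm:
  increments:
    - {"xyz": [0, 0, 0.7], "roll": 0, "grip": 40}
    - {"xyz": [0, 0, 0.5], "roll": 0, "grip": 40}
    - {"xyz": [0, 0, 0], "roll": 0, "grip": 40}

```text
time_s: 9.82
position: [0.5236, 0.1544, 0.1169]
tcp_rot: [[0.742, 0.67, 0.0], [0.67, -0.742, 0.0], [0.0, 0.0, -1.0]]
force: [0.6, 0.0, -0.1]
opening: 0.637
grasp_force: 30.0
```

Emit:
move_arm:
  increments:
    - {"xyz": [0, 0, 0.5], "roll": 0, "grip": 40}
    - {"xyz": [0, 0, 0], "roll": 0, "grip": 40}
    - {"xyz": [0, 0, 0], "roll": 0, "grip": 66}
    - {"xyz": [0, 0, 0], "roll": 0, "grip": 72}
    - {"xyz": [0, 0, 0], "roll": 0, "grip": 85}

```text
time_s: 10.23
position: [0.5236, 0.1544, 0.1163]
tcp_rot: [[0.742, 0.67, 0.0], [0.67, -0.742, 0.0], [0.0, 0.0, -1.0]]
force: [0.1, 0.2, -0.4]
opening: 0.726
grasp_force: 0.0
```

Emit:
move_arm:
  increments:
    - {"xyz": [0, 0, 0], "roll": 0, "grip": 95}
    - {"xyz": [0, 0, 0], "roll": 0, "grip": 95}
    - {"xyz": [0, 0, 0], "roll": 0, "grip": 95}
    - {"xyz": [0, 0, 0], "roll": 0, "grip": 95}
    - {"xyz": [0, 0, 0], "roll": 0, "grip": 95}

```text
time_s: 10.65
position: [0.5235, 0.1544, 0.1163]
tcp_rot: [[0.742, 0.67, 0.0], [0.67, -0.742, 0.0], [0.0, -0.0, -1.0]]
force: [0.3, -0.1, -0.3]
opening: 0.944
grasp_force: 0.0
```

Emit:
move_arm:
  increments:
    - {"xyz": [0, 0, -10], "roll": 0, "grip": 95}
    - {"xyz": [0, 0, -20], "roll": 0, "grip": 95}
    - {"xyz": [0, 0, -30], "roll": 0, "grip": 95}
    - {"xyz": [0, 0, -35], "roll": 0, "grip": 95}
    - {"xyz": [0, 0, -35], "roll": 0, "grip": 95}

```text
time_s: 11.07
position: [0.5229, 0.1543, 0.248]
tcp_rot: [[0.742, 0.67, -0.001], [0.67, -0.742, -0.0], [-0.001, -0.001, -1.0]]
force: [0.2, -0.2, -0.1]
opening: 0.949
grasp_force: 0.0
```

Emit:
move_arm:
  increments:
    - {"xyz": [-20, -20, -10], "roll": 0, "grip": 95}
    - {"xyz": [-25, -25, 0], "roll": 0, "grip": 95}
    - {"xyz": [-25, -25, 0], "roll": 0, "grip": 95}
    - {"xyz": [0, 0, 0], "roll": 0, "grip": 50}
    - {"xyz": [0, 0, 0], "roll": 0, "grip": 0}

```text
time_s: 11.48
position: [0.4225, 0.1595, 0.2572]
tcp_rot: [[0.741, 0.671, 0.0], [0.671, -0.741, 0.0], [0.0, 0.0, -1.0]]
force: [1.2, 0.2, 0.6]
opening: 0.871
grasp_force: 0.0
```

```bash
python3 w.py w5
python3 - <<'E'
from h import *
for n in('scene','side'):
    a,d=bot.capture(n); P,v,u=cloud(n,d); save('e_'+n,a)
    H,S,V=cv2.cvtColor(a,cv2.COLOR_RGB2HSV)[v,u].T
    b=(H>100)&(H<130)&(S>120)&(np.hypot(P[:,0]-.607,P[:,1]-.064)<.3)&(np.hypot(P[:,0]-.607,P[:,1]-.064)>.19)&(P[:,0]>.6)
    print(n,'blue',b.sum(),np.median(P[b],0).round(3),P[b].min(0).round(3),P[b].max(0).round(3))
E
```

```text
11.4833 array([0.42245418, 0.15954631, 0.2571574 ])
ring 628 [0.6466 0.1801] 0.0326 [0.6261 0.1668 0.0778]
ring 420 [0.7161 0.0888] 0.0202 [0.699  0.091  0.0767]
ring 550 [0.5253 0.1556] 0.0329 [0.5128 0.1687 0.0782]
ring 679 [0.4874 0.0379] 0.0331 [0.4859 0.054  0.0775]
ring 583 [ 0.5711 -0.052 ] 0.0306 [ 0.5753 -0.0303  0.0771]
post 401 [0.4482 0.1162 0.156 ]
top 0.105 206 [0.6454 0.1782] 0.0227 [0.627  0.1687 0.1102] [48. 47. 43.]
top 0.105 327 [0.5271 0.1542] 0.0252 [0.5407 0.1429 0.1107] [48. 48. 47.]
top 0.105 81 [0.5263 0.1548] 0.0258 [0.5104 0.1702 0.1105] [57. 56. 52.]
top 0.105 81 [0.2926 0.3317] 0.0255 [0.269  0.3347 0.1067] [49. 55. 82.]
top 0.105 281 [0.4875 0.0363] 0.0265 [0.4872 0.0582 0.1105] [44. 43. 41.]
top 0.105 288 [ 0.5712 -0.0506] 0.0208 [ 0.5706 -0.0317  0.1104] [20. 20. 19.]
top 0.105 77 [0.4838 0.0282] 0.0165 [0.4785 0.0132 0.1087] [24. 23. 23.]
top 0.161 855 [0.5265 0.1546] 0.0266 [0.5281 0.1529 0.1652] [62. 62. 61.]
top 0.161 383 [0.4875 0.0376] 0.0263 [0.4908 0.0593 0.165 ] [48. 46. 45.]
scene blue 386 [0.852 0.054 0.075] [0.824 0.004 0.022] [0.869 0.066 0.147]
side blue 153 [0.836 0.059 0.062] [0.815 0.031 0.021] [0.896 0.066 0.086]
```

View pics/w5.png

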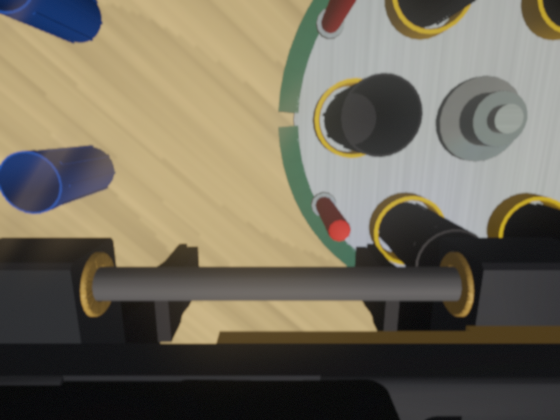

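View pics/e_scene.png

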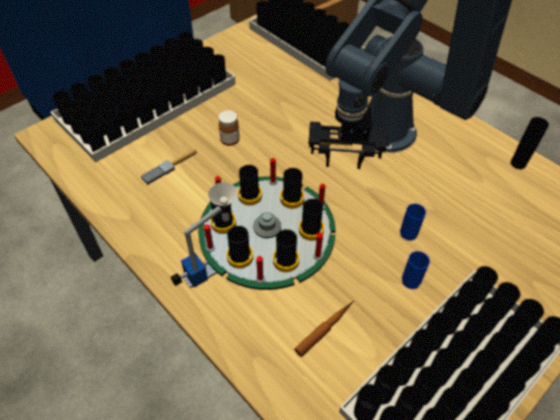

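The wrist view shows the pot upright in its ring at (355,118), about 2 mm off centre, and the fingers are free. The scene view shows the station block at (193,270). I'll raise and turn the tool so the wrist camera can see the station's true direction.

Emit:
move_arm:
  increments:
    - {"xyz": [0, 0, -30], "roll": 0.122, "grip": 0}
    - {"xyz": [0, 0, -30], "roll": 0.122, "grip": 0}
    - {"xyz": [0, 0, -30], "roll": 0.122, "grip": 0}
    - {"xyz": [0, 0, -30], "roll": 0.122, "grip": 0}
    - {"xyz": [0, 0, -30], "roll": 0.122, "grip": 0}

```text
time_s: 12.05
position: [0.4259, 0.1592, 0.4081]
tcp_rot: [[0.993, 0.118, 0.001], [0.118, -0.993, 0.0], [0.001, 0.0, -1.0]]
force: [0.6, -0.3, -0.9]
opening: 0.367
grasp_force: 0.0
```

Emit:
move_arm:
  increments:
    - {"xyz": [0, 0, 0], "roll": 0.122, "grip": 0}
    - {"xyz": [30, 28, 0], "roll": 0, "grip": 0}
    - {"xyz": [30, 28, 0], "roll": 0, "grip": 0}
    - {"xyz": [30, 28, 0], "roll": 0, "grip": 0}
    - {"xyz": [10, 6, 0], "roll": 0, "grip": 0}

```text
time_s: 12.47
position: [0.5302, 0.0651, 0.406]
tcp_rot: [[1.0, -0.002, 0.003], [-0.002, -1.0, -0.003], [0.003, 0.003, -1.0]]
force: [0.6, 0.2, 0.6]
opening: 0.034
grasp_force: 0.0
```

Emit:
move_arm:
  increments:
    - {"xyz": [0, 0, 0], "roll": 0, "grip": 0}
    - {"xyz": [0, 0, 0], "roll": 0, "grip": 0}
    - {"xyz": [0, 0, 0], "roll": 0, "grip": 0}

```text
time_s: 12.72
position: [0.5244, 0.0702, 0.4061]
tcp_rot: [[1.0, 0.003, -0.001], [0.003, -1.0, 0.001], [-0.001, -0.001, -1.0]]
force: [-0.5, -0.3, -0.0]
opening: 0.004
grasp_force: 0.0
```

```bash
python3 w.py w6
python3 - <<'E'
from h import *
from m import circ
w=np.load('w.npz'); P=w['P']; H,S,V=cv2.cvtColor(w['a'],cv2.COLOR_RGB2HSV)[w['v'],w['u']].T
h=np.array([.607,.0635]); r=np.hypot(*(P[:,:2]-h).T)
g=(H>40)&(H<85)&(S>80)&(abs(P[:,2]-.056)<.005); print('rim',g.sum(),circ(P[g]))
b=(H>100)&(H<130)&(S>120)&(r>.185)&(r<.3)&(P[:,0]>.7); q=P[b]
print('blue',b.sum(), q.min(0).round(3),q.max(0).round(3))
for lo in np.arange(.0,.16,.01):
    k=q[(q[:,2]>=lo)&(q[:,2]<lo+.01)]
    if len(k)>10: print(round(lo,2),len(k),cv2.minAreaRect((k[:,:2]*1000).astype(np.float32)))
E
```

```text
12.7167 array([0.52443654, 0.07021145, 0.40606528])
ring 354 [0.7276 0.0876] 0.033 [0.7114 0.0866 0.0775]
ring 304 [ 0.6895 -0.03  ] 0.0331 [ 0.6802 -0.0186  0.078 ]
ring 290 [0.645  0.1793] 0.033 [0.6382 0.1645 0.0777]
ring 252 [ 0.5685 -0.0551] 0.0329 [ 0.5717 -0.0382  0.078 ]
ring 182 [0.5243 0.1537] 0.0331 [0.5369 0.1434 0.078 ]
ring 217 [0.4863 0.0366] 0.033 [0.5015 0.0438 0.078 ]
post 192 [ 0.6418 -0.1029  0.1562]
post 165 [0.5718 0.2261 0.1557]
post 157 [ 0.482  -0.0502  0.1559]
top 0.105 92 [0.7296 0.0879] 0.0265 [0.7068 0.085  0.1107] [59. 59. 57.]
top 0.105 183 [ 0.691  -0.0311] 0.0251 [ 0.7052 -0.0441  0.1107] [67. 64. 58.]
top 0.105 89 [ 0.6905 -0.0306] 0.0261 [ 0.6737 -0.0157  0.1103] [81. 81. 78.]
top 0.105 80 [0.6455 0.18  ] 0.0257 [0.6347 0.1616 0.1109] [67. 66. 62.]
top 0.105 72 [ 0.5687 -0.0558] 0.0257 [ 0.5708 -0.0346  0.1109] [69. 68. 67.]
top 0.105 136 [ 0.5686 -0.0569] 0.0252 [ 0.5658 -0.0755  0.1106] [66. 63. 56.]
top 0.105 112 [0.5244 0.1543] 0.0251 [0.5135 0.169  0.1103] [77. 73. 63.]
top 0.105 108 [0.485  0.0361] 0.0252 [0.4676 0.0303 0.1104] [54. 54. 52.]
top 0.161 170 [0.7284 0.0878] 0.0264 [0.7058 0.0868 0.1652] [66. 65. 63.]
top 0.161 286 [ 0.6903 -0.0303] 0.0267 [ 0.6834 -0.0314  0.165 ] [79. 76. 69.]
top 0.161 93 [0.6469 0.1817] 0.025 [0.6635 0.1971 0.1642] [80. 73. 59.]
top 0.161 141 [0.6454 0.1798] 0.0263 [0.6346 0.1608 0.1653] [77. 75. 70.]
top 0.161 246 [ 0.5687 -0.056 ] 0.0266 [ 0.5679 -0.0532  0.1648] [79. 76. 70.]
top 0.161 104 [0.5242 0.1546] 0.0259 [0.5115 0.1698 0.1644] [80. 77. 65.]
top 0.161 105 [0.4861 0.0364] 0.0263 [0.5067 0.0433 0.1657] [72. 71. 69.]
rim 910 (array([0.60824036, 0.06201699]), np.float64(0.1870555781369753))Traceback (most recent call last):
  File "<stdin>", line 7, in <module>
    return umr_minimum(a, axis, None, out, keepdims, initial, where)
ValueError: zero-size array to reduction operation minimum which has no identity
```

View pics/w6.png

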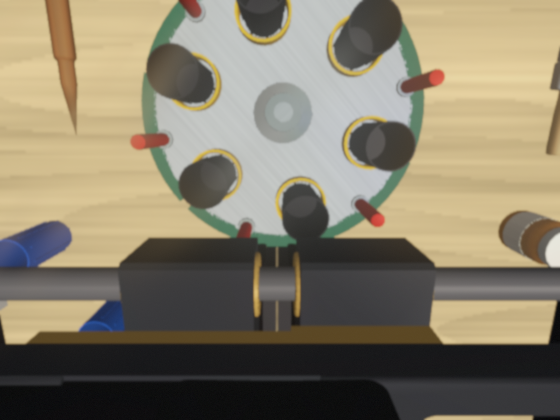

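The station lies just beyond the top edge of this frame, with the hub at (283,112) and the loaded pot at (207,180). I'll move 100 mm further out.

Emit:
move_arm:
  increments:
    - {"xyz": [33, 0, 0], "roll": 0, "grip": 0}
    - {"xyz": [33, 0, 0], "roll": 0, "grip": 0}
    - {"xyz": [34, 0, 0], "roll": 0, "grip": 0}
    - {"xyz": [0, 0, 0], "roll": 0, "grip": 0}
    - {"xyz": [0, 0, 0], "roll": 0, "grip": 0}

```text
time_s: 13.18
position: [0.6249, 0.071, 0.4054]
tcp_rot: [[1.0, 0.004, -0.002], [0.004, -1.0, 0.0], [-0.002, -0.0, -1.0]]
force: [-1.1, 0.6, -0.1]
opening: 0.008
grasp_force: 0.0
```

```bash
cat > st.py <<'E'
from h import *
from m import circ
a,d=bot.capture('wrist'); save('w7',a); P,v,u=cloud('wrist',d); H,S,V=cv2.cvtColor(a,cv2.COLOR_RGB2HSV)[v,u].T
h=np.array([.607,.0632]); r=np.hypot(*(P[:,:2]-h).T)
g=(H>40)&(H<85)&(S>80)&(abs(P[:,2]-.056)<.005); print('rim',g.sum(),circ(P[g]))
# notch angles: gaps in rim band
ang=np.degrees(np.arctan2(P[g,1]-h[1],P[g,0]-h[0])); rr=np.hypot(*(P[g,:2]-h).T); hh=np.histogram(ang[(rr>.186)],bins=np.arange(-180,181,1))[0]
print('sparse',[(i-180) for i in range(360) if hh[i]<=0.3*np.median(hh[hh>0]) and abs(i-180)<90])
b=(H>95)&(H<130)&(S>110)&(r>.185)&(r<.3)&(P[:,0]>.7); q=P[b]; print('blue',b.sum())
for lo in np.arange(.0,.16,.01):
    k=q[(q[:,2]>=lo)&(q[:,2]<lo+.01)]
    if len(k)>10: print(round(lo,2),len(k),cv2.minAreaRect((k[:,:2]*1000).astype(np.float32)),k.min(0).round(3),k.max(0).round(3))
E
python3 st.py
```

```text
rim 22 (array([ 0.56567652, -0.1205318 ]), np.float64(0.004261563180893545))
sparse [-89, -88, -87, -86, -85, -84, -83, -82, -81, -80, -79, -78, -77, -76, -75, -74, -73, -72, -71, -70, -69, -68, -67, -66, -65, -64, -63, -62, -61, -60, -59, -58, -57, -56, -55, -54, -53, -52, -51, -50, -49, -48, -47, -46, -45, -44, -43, -42, -41, -40, -39, -38, -37, -36, -35, -34, -33, -32, -31, -30, -29, -28, -27, -26, -25, -24, -23, -22, -21, -20, -19, -18, -17, -16, -15, -14, -13, -12, -11, -10, -9, -8, -7, -6, -5, -4, -3, -2, -1, 0, 1, 2, 3, 4, 5, 6, 7, 8, 9, 10, 11, 12, 13, 14, 15, 16, 17, 18, 19, 20, 21, 22, 23, 24, 25, 26, 27, 28, 29, 30, 31, 32, 33, 34, 35, 36, 37, 38, 39, 40, 41, 42, 43, 44, 45, 46, 47, 48, 49, 50, 51, 52, 53, 54, 55, 56, 57, 58, 59, 60, 61, 62, 63, 64, 65, 66, 67, 68, 69, 70, 71, 72, 73, 74, 75, 76, 77, 78, 79, 80, 81, 82, 83, 84, 85, 86, 87, 88, 89]
blue 358
0.07 336 ((830.9845581054688, 30.202449798583984), (18.076141357421875, 55.61279296875), 0.2927470803260803) [0.822 0.002 0.075] [0.84  0.058 0.08 ]
0.08 22 ((833.53466796875, 30.201955795288086), (53.0987434387207, 15.185032844543457), 82.02236938476562) [0.822 0.005 0.08 ] [0.838 0.057 0.082]
```

View pics/w7.png

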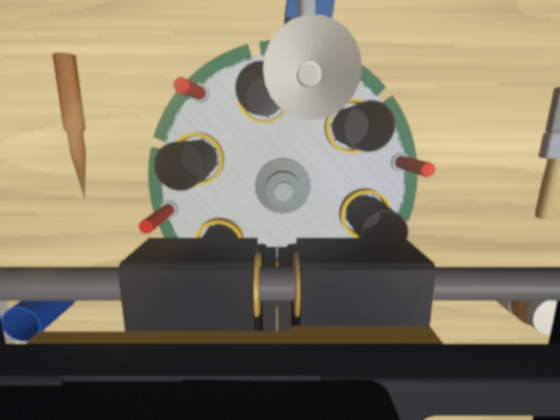

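The blue block is at the top edge, px 285–335, giving its centre at about (0.831, 0.030). That is −8.4° from the hub, so the latch is about 40° (0.69 rad) away, or 118 mm of post travel. I'll go down on the clockwise side of the near post at 162°.

Emit:
move_arm:
  increments:
    - {"xyz": [-36, -19, 0], "roll": 0, "grip": 0}
    - {"xyz": [-36, -19, 0], "roll": 0, "grip": 0}
    - {"xyz": [-36, -19, 0], "roll": 0, "grip": 0}
    - {"xyz": [-36, -19, 0], "roll": 0, "grip": 0}
    - {"xyz": [-34, -18, 0], "roll": 0, "grip": 0}

```text
time_s: 13.65
position: [0.4423, 0.1644, 0.4069]
tcp_rot: [[1.0, 0.003, 0.0], [0.003, -1.0, 0.0], [0.0, -0.0, -1.0]]
force: [-0.5, 1.2, 1.0]
opening: 0.004
grasp_force: 0.0
```

Emit:
move_arm:
  increments:
    - {"xyz": [0, 0, 35], "roll": 0, "grip": 0}
    - {"xyz": [0, 0, 40], "roll": 0, "grip": 0}
    - {"xyz": [0, 0, 40], "roll": 0, "grip": 0}
    - {"xyz": [0, 0, 35], "roll": 0, "grip": 0}
    - {"xyz": [0, 0, 20], "roll": 0, "grip": 0}

```text
time_s: 14.07
position: [0.4421, 0.1636, 0.2342]
tcp_rot: [[1.0, 0.004, -0.005], [0.004, -1.0, -0.001], [-0.005, 0.001, -1.0]]
force: [-0.2, -0.6, -0.6]
opening: 0.004
grasp_force: 0.0
```

Emit:
move_arm:
  increments:
    - {"xyz": [0, 0, 10], "roll": 0, "grip": 0}
    - {"xyz": [0, 0, 0], "roll": 0, "grip": 0}
    - {"xyz": [0, 0, 0], "roll": 0, "grip": 0}
    - {"xyz": [0, 0, 0], "roll": 0, "grip": 0}

```text
time_s: 14.4
position: [0.4467, 0.1637, 0.2279]
tcp_rot: [[1.0, 0.003, 0.003], [0.003, -1.0, 0.0], [0.003, -0.0, -1.0]]
force: [-0.1, -0.3, -0.5]
opening: 0.006
grasp_force: 0.0
```

```bash
python3 w.py w8 | grep -E "^[0-9]|post"
```

```text
14.4 array([0.44674632, 0.1637133 , 0.2279306 ])
post 752 [0.5717 0.227  0.1557]
post 507 [0.4474 0.1153 0.1557]
```

Emit:
move_arm:
  increments:
    - {"xyz": [-1, 0, 30], "roll": 0, "grip": 0}
    - {"xyz": [0, 0, 30], "roll": 0, "grip": 0}
    - {"xyz": [0, 0, 30], "roll": 0, "grip": 0}
    - {"xyz": [0, 0, 15], "roll": 0, "grip": 0}
    - {"xyz": [0, 0, 5], "roll": 0, "grip": 0}

```text
time_s: 14.87
position: [0.4448, 0.1633, 0.1152]
tcp_rot: [[1.0, 0.003, -0.003], [0.003, -1.0, -0.0], [-0.003, 0.0, -1.0]]
force: [0.3, 0.8, -0.2]
opening: 0.009
grasp_force: 0.0
```

Emit:
move_arm:
  increments:
    - {"xyz": [0, 4, 0], "roll": 0, "grip": 0}
    - {"xyz": [0, 4, 0], "roll": 0, "grip": 0}
    - {"xyz": [0, 3, 0], "roll": 0, "grip": 0}
    - {"xyz": [0, 2, 0], "roll": 0, "grip": 0}
    - {"xyz": [0, 2, 0], "roll": 0, "grip": 0}

```text
time_s: 15.28
position: [0.4465, 0.1481, 0.1175]
tcp_rot: [[1.0, 0.002, 0.003], [0.002, -1.0, 0.0], [0.003, -0.0, -1.0]]
force: [0.9, -0.5, 0.2]
opening: 0.004
grasp_force: 0.0
```

Emit:
move_arm:
  increments:
    - {"xyz": [0, 2, 0], "roll": 0, "grip": 0}
    - {"xyz": [0, 2, 0], "roll": 0, "grip": 0}
    - {"xyz": [0, 2, 0], "roll": 0, "grip": 0}
    - {"xyz": [0, 2, 0], "roll": 0, "grip": 0}

```text
time_s: 15.62
position: [0.4457, 0.1402, 0.1164]
tcp_rot: [[1.0, 0.003, 0.0], [0.003, -1.0, 0.0], [0.0, -0.0, -1.0]]
force: [-0.5, 0.2, 0.2]
opening: 0.009
grasp_force: 0.0
```

```bash
python3 w.py w9 | grep -E "^[0-9]|post"
```

```text
15.6167 array([0.44570311, 0.14022265, 0.11643276])
```

Emit:
move_arm:
  increments:
    - {"xyz": [-0.3, 2, 0], "roll": 0, "grip": 0}
    - {"xyz": [-0.3, 2, 0], "roll": 0, "grip": 0}
    - {"xyz": [-0.5, 2, 0], "roll": 0, "grip": 0}
    - {"xyz": [-0.5, 2, 0], "roll": 0, "grip": 0}
    - {"xyz": [-0.5, 2, 0], "roll": 0, "grip": 0}

```text
time_s: 16.08
position: [0.4434, 0.1318, 0.1163]
tcp_rot: [[1.0, 0.001, -0.0], [0.001, -1.0, 0.003], [-0.0, -0.003, -1.0]]
force: [-0.5, 7.6, -0.9]
opening: 0.003
grasp_force: 3.7
```

Emit:
move_arm:
  increments:
    - {"xyz": [-0.6, 2.5, 0], "roll": 0, "grip": 0}
    - {"xyz": [-0.6, 2.5, 0], "roll": 0, "grip": 0}
    - {"xyz": [-0.6, 2.5, 0], "roll": 0, "grip": 0}
    - {"xyz": [-0.6, 2.5, 0], "roll": 0, "grip": 0}
    - {"xyz": [-0.6, 2.5, 0], "roll": 0, "grip": 0}

```text
time_s: 16.5
position: [0.4397, 0.1194, 0.1162]
tcp_rot: [[1.0, 0.001, -0.002], [0.001, -1.0, 0.003], [-0.002, -0.003, -1.0]]
force: [-0.8, 7.5, 1.0]
opening: 0.004
grasp_force: 3.8
```

```bash
python3 w.py w10 | grep -E "^[0-9]|post|ring"
python3 - <<'E'
from h import *
from m import circ
a,d=bot.capture('scene'); P,v,u=cloud('scene',d); H,S,V=cv2.cvtColor(a,cv2.COLOR_RGB2HSV)[v,u].T
r=((H<8)|(H>172))&(S>120)&(P[:,2]>.148)&(P[:,2]<.162); im=np.zeros(d.shape,np.uint8); im[v[r],u[r]]=255
k,L=cv2.connectedComponents(im)
for i in range(1,k):
    q=(L[v,u]==i)&r
    if q.sum()>4: c=P[q].mean(0); print('post',c.round(3),np.degrees(np.arctan2(c[1]-.0643,c[0]-.6115)).round(1))
E
```

```text
16.5 array([0.43966442, 0.11941505, 0.11621795])
ring 614 [0.5138 0.1445] 0.0336 [0.5036 0.118  0.0779]
ring 1917 [0.4884 0.0237] 0.0331 [0.493  0.0394 0.0777]
post [ 0.499 -0.063  0.154] -131.6
post [ 0.665 -0.098  0.155] -71.6
post [0.558 0.226 0.154] 108.3
post [0.778 0.031 0.155] -11.3
post [0.724 0.191 0.155] 48.3
```

Pushing works: 7.5 N, and it has turned about 6.5°. I'll go on quicker until about 9° before the expected latch.

Emit:
move_arm:
  increments:
    - {"xyz": [-0.3, 3, 0], "roll": 0, "grip": 0}
    - {"xyz": [-0.3, 3, 0], "roll": 0, "grip": 0}
    - {"xyz": [-0.3, 3, 0], "roll": 0, "grip": 0}
    - {"xyz": [-0.3, 3, 0], "roll": 0, "grip": 0}
    - {"xyz": [-0.3, 3, 0], "roll": 0, "grip": 0}

```text
time_s: 17.02
position: [0.4365, 0.1044, 0.1161]
tcp_rot: [[1.0, 0.001, -0.005], [0.001, -1.0, 0.003], [-0.005, -0.003, -1.0]]
force: [-4.1, 8.5, 2.6]
opening: 0.002
grasp_force: 4.3
```

Emit:
move_arm:
  increments:
    - {"xyz": [-0.2, 3, 0], "roll": 0, "grip": 0}
    - {"xyz": [-0.1, 3, 0], "roll": 0, "grip": 0}
    - {"xyz": [-0.1, 3, 0], "roll": 0, "grip": 0}
    - {"xyz": [0, 3, 0], "roll": 0, "grip": 0}
    - {"xyz": [0, 3, 0], "roll": 0, "grip": 0}

```text
time_s: 17.43
position: [0.4347, 0.0895, 0.116]
tcp_rot: [[1.0, 0.001, -0.008], [0.001, -1.0, 0.003], [-0.008, -0.003, -1.0]]
force: [-5.2, 8.9, 5.9]
opening: 0.008
grasp_force: 4.6
```

Emit:
move_arm:
  increments:
    - {"xyz": [0.1, 3, 0], "roll": 0, "grip": 0}
    - {"xyz": [0.2, 3, 0], "roll": 0, "grip": 0}
    - {"xyz": [0.2, 3, 0], "roll": 0, "grip": 0}
    - {"xyz": [0.3, 3, 0], "roll": 0, "grip": 0}
    - {"xyz": [0.3, 3, 0], "roll": 0, "grip": 0}

```text
time_s: 17.85
position: [0.4351, 0.0746, 0.1158]
tcp_rot: [[1.0, 0.002, -0.01], [0.002, -1.0, 0.003], [-0.01, -0.003, -1.0]]
force: [-5.4, 8.5, 3.7]
opening: 0.007
grasp_force: 4.8
```

Emit:
move_arm:
  increments:
    - {"xyz": [0.4, 3, 0], "roll": 0, "grip": 0}
    - {"xyz": [0.4, 3, 0], "roll": 0, "grip": 0}
    - {"xyz": [0.5, 3, 0], "roll": 0, "grip": 0}
    - {"xyz": [0.4, 2, 0], "roll": 0, "grip": 0}
    - {"xyz": [0.3, 1, 0], "roll": 0, "grip": 0}

```text
time_s: 18.27
position: [0.4377, 0.0622, 0.1156]
tcp_rot: [[1.0, 0.002, -0.009], [0.002, -1.0, 0.003], [-0.009, -0.003, -1.0]]
force: [-5.9, 6.9, 1.6]
opening: 0.008
grasp_force: 3.7
```

```bash
cat > ang.py <<'E'
from h import *
s=bot.read_state(); print(s['time_s'],s['position'],s['force'])
a,d=bot.capture('scene'); P,v,u=cloud('scene',d); H,S,V=cv2.cvtColor(a,cv2.COLOR_RGB2HSV)[v,u].T
r=((H<8)|(H>172))&(S>120)&(P[:,2]>.148)&(P[:,2]<.162); im=np.zeros(d.shape,np.uint8); im[v[r],u[r]]=255
k,L=cv2.connectedComponents(im); A=[]
for i in range(1,k):
    q=(L[v,u]==i)&r
    if q.sum()>12:
        c=P[q].mean(0); t=np.degrees(np.arctan2(c[1]-.0643,c[0]-.6115)); R=np.hypot(c[1]-.0643,c[0]-.6115)
        if abs(R-.17)<.012: A.append(t%60)
print('post mod60',np.round(A,1),'turned from 42:',round(float(np.median(A)),1))
x=(slice(190,310),slice(150,350)); save('lat',cv2.resize(a[x],(800,480),interpolation=cv2.INTER_CUBIC))
E
python3 ang.py
```

```text
18.2667 [0.43768824 0.06220278 0.11564524] [-5.85591297  6.89736709  1.61544706]
post mod60 [7.7 7.9 7.5 7.5 7.4] turned from 42: 7.5
```

Emit:
move_arm:
  increments:
    - {"xyz": [0.4, 2.5, 0], "roll": 0, "grip": 0}
    - {"xyz": [0.4, 2.5, 0], "roll": 0, "grip": 0}
    - {"xyz": [0.4, 2.5, 0], "roll": 0, "grip": 0}
    - {"xyz": [0.4, 2.5, 0], "roll": 0, "grip": 0}
    - {"xyz": [0.4, 2, 0], "roll": 0, "grip": 0}

```text
time_s: 18.73
position: [0.4397, 0.0504, 0.1156]
tcp_rot: [[1.0, 0.002, -0.009], [0.002, -1.0, 0.003], [-0.009, -0.003, -1.0]]
force: [-4.5, 6.4, 2.3]
opening: 0.008
grasp_force: 3.3
```

Emit:
move_arm:
  increments:
    - {"xyz": [0.3, 1.5, 0], "roll": 0, "grip": 0}
    - {"xyz": [0.3, 1.5, 0], "roll": 0, "grip": 0}
    - {"xyz": [0.2, 1, 0], "roll": 0, "grip": 0}
    - {"xyz": [0.2, 1, 0], "roll": 0, "grip": 0}

```text
time_s: 19.07
position: [0.4407, 0.0455, 0.1156]
tcp_rot: [[1.0, 0.002, -0.009], [0.002, -1.0, 0.003], [-0.009, -0.003, -1.0]]
force: [-4.5, 7.4, 1.0]
opening: 0.005
grasp_force: 3.4
```

```bash
python3 ang.py
```

```text
19.0667 [0.44074452 0.04547269 0.11560939] [-4.51152325  7.36627304  1.03520706]
post mod60 [13.2 13.4 13.1 13.1 13.3] turned from 42: 13.2
```

View pics/lat.png

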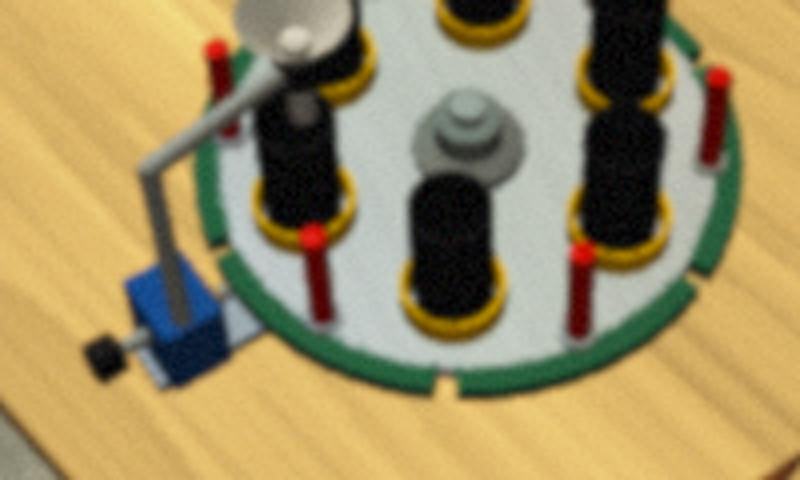

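The crop shows the next notch at (220,245), still short of the pin at about (243,290). That fits roughly 8° to go. I'll slow down.

Emit:
move_arm:
  increments:
    - {"xyz": [0.3, 1.3, 0], "roll": 0, "grip": 0}
    - {"xyz": [0.3, 1.3, 0], "roll": 0, "grip": 0}
    - {"xyz": [0.3, 1.3, 0], "roll": 0, "grip": 0}
    - {"xyz": [0.3, 1.3, 0], "roll": 0, "grip": 0}
    - {"xyz": [0.3, 1, 0], "roll": 0, "grip": 0}

```text
time_s: 19.53
position: [0.4428, 0.0391, 0.1157]
tcp_rot: [[1.0, 0.002, -0.008], [0.002, -1.0, 0.003], [-0.008, -0.003, -1.0]]
force: [-4.8, 6.2, 2.5]
opening: 0.007
grasp_force: 2.9
```

Emit:
move_arm:
  increments:
    - {"xyz": [0.3, 1, 0], "roll": 0, "grip": 0}
    - {"xyz": [0.3, 1, 0], "roll": 0, "grip": 0}
    - {"xyz": [0.3, 1, 0], "roll": 0, "grip": 0}
    - {"xyz": [0.3, 1, 0], "roll": 0, "grip": 0}
    - {"xyz": [0.3, 1, 0], "roll": 0, "grip": 0}

```text
time_s: 19.95
position: [0.444, 0.0342, 0.1156]
tcp_rot: [[1.0, 0.002, -0.008], [0.002, -1.0, 0.003], [-0.008, -0.003, -1.0]]
force: [-4.2, 5.8, 2.2]
opening: 0.002
grasp_force: 3.0
```

```bash
python3 ang.py
```

```text
19.95 [0.44398269 0.03420012 0.11561855] [-4.21265537  5.78530494  2.20271582]
post mod60 [17.5 17.7 17.  17.3 17.5] turned from 42: 17.5
```

Emit:
move_arm:
  increments:
    - {"xyz": [0.3, 0.8, 0], "roll": 0, "grip": 0}
    - {"xyz": [0.3, 0.8, 0], "roll": 0, "grip": 0}
    - {"xyz": [0.3, 0.8, 0], "roll": 0, "grip": 0}
    - {"xyz": [0.3, 0.8, 0], "roll": 0, "grip": 0}

```text
time_s: 20.33
position: [0.4454, 0.0311, 0.1156]
tcp_rot: [[1.0, 0.002, -0.008], [0.002, -1.0, 0.003], [-0.008, -0.003, -1.0]]
force: [-3.6, 6.4, 1.4]
opening: 0.002
grasp_force: 3.2
```

Emit:
move_arm:
  increments:
    - {"xyz": [0.3, 0.8, 0], "roll": 0, "grip": 0}
    - {"xyz": [0.3, 0.8, 0], "roll": 0, "grip": 0}
    - {"xyz": [0.3, 0.8, 0], "roll": 0, "grip": 0}

```text
time_s: 20.58
position: [0.4461, 0.0288, 0.1156]
tcp_rot: [[1.0, 0.002, -0.009], [0.002, -1.0, 0.003], [-0.009, -0.003, -1.0]]
force: [-4.8, 6.5, 1.5]
opening: 0.005
grasp_force: 3.4
```

Emit:
move_arm:
  increments:
    - {"xyz": [0.3, 0.8, 0], "roll": 0, "grip": 0}
    - {"xyz": [0.3, 0.8, 0], "roll": 0, "grip": 0}
    - {"xyz": [0.3, 0.8, 0], "roll": 0, "grip": 0}

```text
time_s: 20.83
position: [0.4476, 0.026, 0.1157]
tcp_rot: [[1.0, 0.002, -0.007], [0.002, -1.0, 0.002], [-0.007, -0.002, -1.0]]
force: [-3.3, 4.3, 0.2]
opening: 0.005
grasp_force: 2.2
```

Emit:
move_arm:
  increments:
    - {"xyz": [0.2, 0.6, 0], "roll": 0, "grip": 0}
    - {"xyz": [0.2, 0.6, 0], "roll": 0, "grip": 0}

```text
time_s: 21.0
position: [0.4506, 0.0237, 0.1161]
tcp_rot: [[1.0, 0.003, -0.002], [0.003, -1.0, 0.0], [-0.002, -0.0, -1.0]]
force: [0.1, 0.3, 0.8]
opening: 0.003
grasp_force: 0.0
```

The force fell to zero, so the plunger seems to have pulled the carousel on into the notch. I'll check the angle.

```bash
python3 ang.py; python3 ang.py|tail -1
python3 - <<'E'
from h import *
# look at pin gap: black knob position on block vs. before, and plunger spot
K,R,t=w2c('scene')
for r in bot.spot_in('plunger','scene')[:2]: print(r['conf'],toworld('scene',r['at'])[0].round(4))
a=cv2.imread('pics/e_scene.png')[:,:,::-1]; b,d=bot.capture('scene'); save('f_scene',b)
for n,i in(('before',a),('now',b)):
    x=i[255:300,160:195].astype(int); m=(x.max(2)<45); v,u=np.nonzero(m); print(n,m.sum(),u.mean()+160,v.mean()+255)
E
```

```text
21.0 [0.45055086 0.02371435 0.11608751] [0.1380406  0.25478872 0.78626749]
post mod60 [21.2 21.1 21.3 21.3 20.9] turned from 42: 21.2
post mod60 [21.9 21.9 22.1 21.7 21.5] turned from 42: 21.9
0.67 [0.8821 0.0335 0.0536]
before 58 177.63793103448276 279.2586206896552
now 57 180.73684210526315 277.0
```

The knob has moved about 3.9 px (11 mm) towards the hub and the carousel has turned about 40°, which matches the expected latch. I'll back off and lift clear.

Emit:
move_arm:
  increments:
    - {"xyz": [0, -3, 0], "roll": 0, "grip": 0}
    - {"xyz": [0, -5, 0], "roll": 0, "grip": 0}
    - {"xyz": [0, -2, 0], "roll": 0, "grip": 0}
    - {"xyz": [-20, 0, -20], "roll": 0, "grip": 0}
    - {"xyz": [-25, 0, -25], "roll": 0, "grip": 0}

```text
time_s: 21.62
position: [0.407, 0.0335, 0.1606]
tcp_rot: [[1.0, 0.003, -0.002], [0.003, -1.0, 0.0], [-0.002, -0.0, -1.0]]
force: [0.8, 0.4, 1.1]
opening: 0.005
grasp_force: 0.0
```

Emit:
move_arm:
  increments:
    - {"xyz": [0, 0, -35], "roll": 0, "grip": 0}
    - {"xyz": [0, 0, -35], "roll": 0, "grip": 0}
    - {"xyz": [0, 0, -20], "roll": 0, "grip": 0}
    - {"xyz": [0, 0, 0], "roll": 0, "grip": 0}
    - {"xyz": [0, 0, 0], "roll": 0, "grip": 0}

```text
time_s: 22.03
position: [0.4071, 0.0335, 0.2524]
tcp_rot: [[1.0, 0.003, 0.003], [0.003, -1.0, -0.001], [0.003, 0.001, -1.0]]
force: [0.0, -0.1, -0.2]
opening: 0.004
grasp_force: 0.0
```

```bash
python3 ang.py; python3 w.py w11 | grep -E "ring|top 0.161"
python3 - <<'E'
from h import *
a=cv2.imread('pics/e_scene.png')[:,:,::-1]; b,d=bot.capture('scene')
for n,i in(('before',a),('now',b)):
    x=i[255:300,160:195].astype(int); m=(x.max(2)<45); v,u=np.nonzero(m); print(n,m.sum(),u.mean()+160,v.mean()+255)
A,dA=bot.capture('side')
for n,i,dd in(('scene',b,d),('side',A,dA)):
    P,v,u=cloud(n,dd); V=i[v,u].max(1); h=(.6111,.0634) if n=='scene' else (.6033,.066)
    t=(P[:,2]>.161)&(P[:,2]<.172)&(V<80)&(abs(np.hypot(P[:,0]-h[0],P[:,1]-h[1])-.125)<.03); g=np.degrees(np.arctan2(P[t,1]-h[1],P[t,0]-h[0]))%360
    print(n,np.histogram(g,bins=np.arange(-38,330,60))[0], 'rim notch')
E
```

```text
22.0333 [0.40707035 0.033546   0.25240714] [ 0.0182448  -0.11810519 -0.22203254]
post mod60 [21.6 21.9 21.7 22.1 22.1 21.7] turned from 42: 21.8
ring 735 [0.5587 0.1765] 0.0331 [0.5413 0.1639 0.0763]
ring 650 [ 0.5283 -0.0355] 0.0331 [ 0.5187 -0.0233  0.0767]
ring 417 [0.4823 0.0787] 0.0331 [0.4771 0.0597 0.077 ]
top 0.161 465 [0.5588 0.177 ] 0.0261 [0.5382 0.1728 0.164 ] [40. 37. 35.]
top 0.161 790 [ 0.5291 -0.0361] 0.0268 [ 0.5217 -0.0379  0.1643] [66. 65. 61.]
top 0.161 632 [0.4836 0.0789] 0.0265 [0.4826 0.0793 0.1644] [73. 73. 70.]
before 58 177.63793103448276 279.2586206896552
now 59 181.1186440677966 277.22033898305085
scene [22 72 56 35 39  8] rim notch
side [15 69 60 72 52 33] rim notch
```

Run:
```python
from h import *
K,R,t=w2c('scene'); k=toworld('scene',[0,0,0])*0
h=np.array([.6111,.0634,.049]); d=np.array([np.cos(np.radians(-8.4)),np.sin(np.radians(-8.4)),0])
p=lambda X:cv2.projectPoints(X[None],cv2.Rodrigues(R)[0],t,K,None)[0].ravel()
for r in(.27,.28,.29,.30): print(r,p(h+d*r),p(h+d*(r-.012))-p(h+d*r))
```

```text
0.27 [182.27756063 275.24627283] [ 4.00617624 -2.20352124]
0.28 [178.920098   277.09298146] [ 4.02687902 -2.21490842]
0.29 [175.54523551 278.94926056] [ 4.04774269 -2.22638408]
0.3 [172.15283755 280.8151847 ] [ 4.06876893 -2.23794917]
```

The knob shift (3.5, −2.0 px) fits full travel (4.0, −2.2 px) and is well past the round nose, so the pin is home. The loaded pot is about 1 mm off its holder's centre.

```bash
python3 -c "
from rig import bot; print(bot.hand_in())"
```

```text
the job is handed in; nothing more can be done
None
```

I stood the pot upright in the empty holder, let go of it, turned the carousel about 40° anticlockwise until the plunger dropped into the next notch, and handed the job in at about 22 s; no verdict came back.

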